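# Tip the fine whetstone out of its well and lay it on the mat

### The job

The shoe repairer wants to hone the knife: get the cream-white fine whetstone out of the sharpening board and lay it flat, cream face up, on the middle of the black rubber mat, running lengthwise along the mat. It sits too snugly in its well to be gripped, so press down its end at the brass-lined thumb notch until the stone tips and stays up by itself, then take it by the raised end; set it down without dropping it, and leave the dark stone lying in its well and the polish tin, heel pieces, knife and brush where they are.

Things in the scene. Friction and masses are not known exactly. Their poses are not given: they have to be found in the camera images.
- board: Fixed dark-wood sharpening board, brass corner straps, 190 (x) x 169 (y) x 60 mm high; origin: centre of its underside, on the bench. Two equal open wells along x, centred at y = +42 and -42 mm, 157 mm long (x -79 to +79), 53 mm wide. A thumb notch (44 mm wide, 16 deep, brass-lined) is cut in each well's -x end wall. Each well holds one stone lying level, its top 1 mm below the rim.
- ridge (a point): Mid-point between the wells (board x = 0, y = 0), 34 mm above the bench, at the height of the wells' floor. Across this line each well's floor has a ridge: level from there to the +x end, sloping down at 0.33 rad towards the notch (-x) end. A stone pressed down at its notch end rocks over the ridge almost without resistance (under 2 N) onto the slope and stays there, tilted 0.33 rad.
- fine_stone: Cream-white whetstone (rust-red underneath), 150 (x) x 50 (y) x 25 mm, about 0.4 kg, loose in either well: play 1.5 mm at each side and at the +x end, 6 mm at the notch end. Origin: centre of its underside; z up, x along its length, at the start pointing as the board's x, away from the notch. Once raised, grip it across its 50 mm width.
- press (a point): Point on the fine stone's top face where a thumb would press: 55 mm from its middle towards the notch end, 20 mm from that end. It goes down about 18 mm until the stone bottoms on the slope (a wide flat fingertip is stopped a few mm earlier, as it meets the tilted stone with its inner edge).
- raised (a point): Point on the fine stone's top face, 53 mm from its middle towards the +x end (22 mm from that end), midway across. With the stone tipped it stands about 15 mm above the board's rim and the sides of the stone below it are bare down to the rim; the end itself stands 22 mm above the rim.
- coarse_stone: Charcoal-grey whetstone of the same size and axes, loose in the other well. It must stay lying there.
- mat: Black ribbed rubber mat fixed on the bench, 210 (x) x 120 (y) x 4 mm thick. Origin: centre of its underside; x along its length. The stone may lie either way round on it.
- polish_tin: Red shoe-polish tin, 77 mm across, 24 mm high, loose on the bench between the board and the mat; origin at the centre of its underside. Leave alone.
- heel_a: Black D-shaped rubber heel piece, 67 x 62 x 9 mm, loose on the bench beyond the polish tin; origin at the centre of its underside. Leave alone.
- heel_b: A second black rubber heel piece like heel_a. Leave alone.
- knife: Leather knife with a tan handle, 210 mm long, 30 mm wide, 16 mm high, lying on the bench out at the right; origin under its middle. Leave alone.
- brush: Wooden shoe brush, bristles down, 170 (x) x 54 x 45 mm high, on the bench out at the left; origin at the centre of its underside. Leave alone.
Things that resemble listed ones, but are neither listed nor needed, are in the scene too. What is meant by the coarse_stone is not pink, and is the larger of those in its own colour.

How it is judged:
On the way:
1. the fine stone stands tipped up in its well by itself, untouched by the fingers (angle between fine_stone's own z axis and vertical above 0.22 rad and z of fine_stone in the frame of board between 0.026 and 0.044 m and contact force between fine_stone and the fingers below 0.1 N), for 0.2 s.
At the end, for the whole second after the job is handed in: The fine stone lies flat, cream face up, and at rest on the rubber mat, its middle within 30 mm of the mat's middle along and across, its length within 0.3 rad of the mat's (either way round); the coarse stone still lies level in its well (x of fine_stone in the frame of mat between -0.03 and 0.03 m and y of fine_stone in the frame of mat between -0.03 and 0.03 m and angle between the x axis of fine_stone and the x axis of mat, either way round below 0.3 rad and angle between fine_stone's own z axis and vertical below 0.1 rad and z of fine_stone in the frame of mat below 0.009 m and linear speed of fine_stone below 0.02 m/s and angle between coarse_stone's own z axis and vertical below 0.08 rad and distance of coarse_stone from where it was at the start of the episode below 0.01 m); the robot touches nothing.
It fails at once if the fine stone is dropped (falls free by more than about 25 mm) (contact force between fine_stone and the fingers below 0.05 N and linear speed of fine_stone above 0.7 m/s).
It fails at once if the coarse stone is tipped up or pulled out of its well (angle between coarse_stone's own z axis and vertical above 0.2 rad or distance of coarse_stone from where it was at the start of the episode above 0.02 m).
It fails at once if the polish tin, a heel piece, the knife or the brush is pushed away by more than 30 mm (distance of any of polish_tin, heel_a, heel_b, knife, brush from where it was at the start of the episode above 0.03 m).
It also fails if it takes over 48 s, if anything falls off the work surface, if the arm or the gripper's body presses on something with over 40 N, if the wrist force passes 120 N, or if a joint passes its speed limit or range.

### The arm

A 6-joint arm with a two-finger parallel gripper is mounted at the origin on the work surface. World frame = base frame: x ahead of the robot, y to its left, z up, the work surface at z = 0. Lengths are in m, angles in rad, forces in N, time in s.
With the tool pointing down it reaches from about 0.3 to 0.85 m from the base axis. Payload 4.2 kg.
Tool frame: the origin (TCP) lies between the finger pads; the fingertips stand 14 mm ahead of it and the grasp point (between the pads) lies 5 mm behind it; z points along the fingers, y is the line along which they close (so a half turn about z gives the same grasp; the last joint's range is limited). The gripper opens to 91 mm and grips with 3 to 60 N. Pads are 32 mm wide; open, the fingers measure 118 mm over their backs; the gripper's body (76 mm by 178 mm) begins 60 mm behind the grasp point.
Start: joints at [1.296, 0.32, 1.565, -0, 1.257, -0.02], TCP at [0.145, 0.556, 0.228] pointing down, gripper open.
Joint ranges: [-3.11, 3.11], [-0.84, 2.01], [0.21, 2.61], [-1.34, 4.49], [0.05, 2.63], [-2.56, 2.56]. Speed limits (rad/s): [2.57, 2.57, 3.14, 3.14, 3.14, 3.14].

### API

Orientations are given as a unit quaternion [x, y, z, w].
In Python, from workcell import arm gives the robot as it stands.
- The arm moves only by the shell command python3 -m inch 'ROWS' [OPENING] [FORCE]. ROWS is JSON, a list of rows, each a list of 2 entries, a list of its own where there are three numbers: the shift along the tool's x, y, z in cm, then the turn about the tool's z in rad. In form: [[[dx, dy, dz], roll], ...]. A call has 1 to 12 rows; each row shifts and turns the commanded pose from where the row before left it, along the tool's axes as they then stand; what a row does not reach is not made up. A row lasts 1/8 s, in which the tool goes at most 62.5 mm and 10.7 degrees, less where a joint would pass 70% of its speed; a pose out of reach is approached as far as the arm can. A call is refused whole if a number of a shift passes 6.25 or a number of a turn 0.188, either way. A call with a gripper value outside its range is refused whole. OPENING is the opening, from -1 (shut) to 1 (fully open), set as the call begins (- or left out, the last holds). The fingers move at their own pace and stop on an object; FORCE is the grip in N (left out, the last holds). Time passes only in rows, so rows that do not move let the fingers close. It gives the time, the measured TCP pose, the force, the opening and the grip force at its end, in the units of the state.
- arm.read_state(): the state, without advancing time (a new reading comes with each control period).
- arm.get_image(name): name is "scene" or "top" or "wrist"; returns a dict with "color" (384x512x3 uint8, red, green, blue), "range_z" (384x512 float32, m along the optical axis (not along the pixel's ray), 0 where there is no reading), "fovy" (degrees; the focal length in pixels is half the picture's height over the tangent of half this angle, whatever the lens; pixels are square), "cx", "cy" (the principal point, pixels), "rvec" (rotation vector, rad) and "tvec" (3), from world to camera coordinates, as OpenCV has them. Camera axes: x right, y down, z forward; pixel columns grow to the right and rows downward; lengths in m; the calibration is good to about 2 mm. A picture is of the moment at which its call begins.
- arm.finish_job(): hands the job in; it is judged then, once.
The state is a dict: "clock": time; "joint_positions": joint angles; "dq": joint speeds; "joint_torque": joint torques, N m; "ee_pos": TCP position; "tool_rot": TCP orientation; "ft_force": force on the tool from outside, world axes, zero at the start; "ft_torque": the same for the moment, N m; "opening": finger opening in m; "gripper_force": force on a finger pad.
Only numpy, scipy, OpenCV 4.12 (cv2) and the standard library are available. Lean on these libraries where they do the work, as an engineer would, in place of code of your own. Each camera call takes 0.05 s, during which the arm holds its last target. There are 200 camera calls.

## Working session

There is one attempt and no reset: what is moved stays moved. The work goes in short steps, Python scripts to look and compute and a shell command to move; the robot and the scene stay as the last step left them, time stands still between calls to the robot, and variables do not carry over. Pictures are saved under pics/ and viewed, at most 10 in all, crops included, and the job is handed in when it is done.

```bash
mkdir -p pics; ls
cat > h.py <<'E'
import numpy as np, cv2
from workcell import arm
def grab(n):
    d=arm.get_image(n); np.savez('last_'+n+'.npz',**d); return d
def load(n): return dict(np.load('last_'+n+'.npz'))
def K(d):
    f=d['color'].shape[0]/2/np.tan(np.radians(float(d['fovy']))/2); return f,float(d['cx']),float(d['cy'])
def Rt(d): return cv2.Rodrigues(np.array(d['rvec'],float))[0],np.array(d['tvec'],float).reshape(3)
def plane(d,uv,z):
    f,cx,cy=K(d);R,t=Rt(d);uv=np.atleast_2d(np.array(uv,float))
    r=np.c_[(uv[:,0]-cx)/f,(uv[:,1]-cy)/f,np.ones(len(uv))]@R; c=-R.T@t
    return c+r*((z-c[2])/r[:,2])[:,None]
def cloud(d):
    f,cx,cy=K(d);R,t=Rt(d);z=d['range_z'];v,u=np.mgrid[:z.shape[0],:z.shape[1]]
    p=np.stack([(u-cx)/f*z,(v-cy)/f*z,z],-1); return (p-t)@R
E
python3 - <<'E'
from h import *
s=arm.read_state();print({k:np.round(v,3) for k,v in s.items()})
for n in('top','scene'):
    d=grab(n);print(n,d['fovy'],d['cx'],d['cy'],-Rt(d)[0].T@Rt(d)[1])
a=np.vstack([load('top')['color'],load('scene')['color']])
cv2.imwrite('pics/top.png',cv2.resize(load('top')['color'][:,:,::-1],(800,600)))
cv2.imwrite('pics/scene.png',cv2.resize(load('scene')['color'][:,:,::-1],(800,600)))
E
```

```text
pics
{'clock': np.float64(0.0), 'joint_positions': array([ 1.296,  0.32 ,  1.566, -0.   ,  1.257, -0.02 ]), 'dq': array([-0.001, -0.002,  0.002, -0.001, -0.001, -0.   ]), 'joint_torque': array([ 2.0000e-03, -4.1246e+01, -2.3198e+01,  7.3000e-02,  4.6000e-02,
       -0.0000e+00]), 'ee_pos': array([0.145, 0.556, 0.227]), 'tool_rot': array([ 0.127,  0.992, -0.001, -0.   ]), 'ft_force': array([0.198, 0.664, 0.057]), 'ft_torque': array([-0.004,  0.022,  0.022]), 'gripper_force': np.float64(0.0), 'opening': np.float64(0.091)}
top 50.1981247441546 252.06582810250453 193.1431424255596 [2.75591722e-01 7.59478627e-04 1.44672090e+00]
scene 52.75017743519457 256.0939702565138 188.5355095061091 [ 0.9664026  -0.6850078   0.86305007]
```

View pics/top.png

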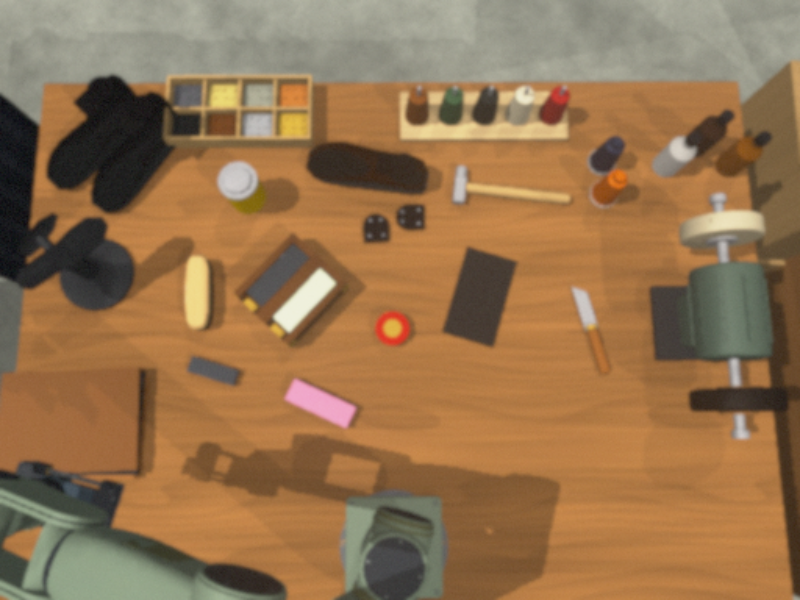

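View pics/scene.png

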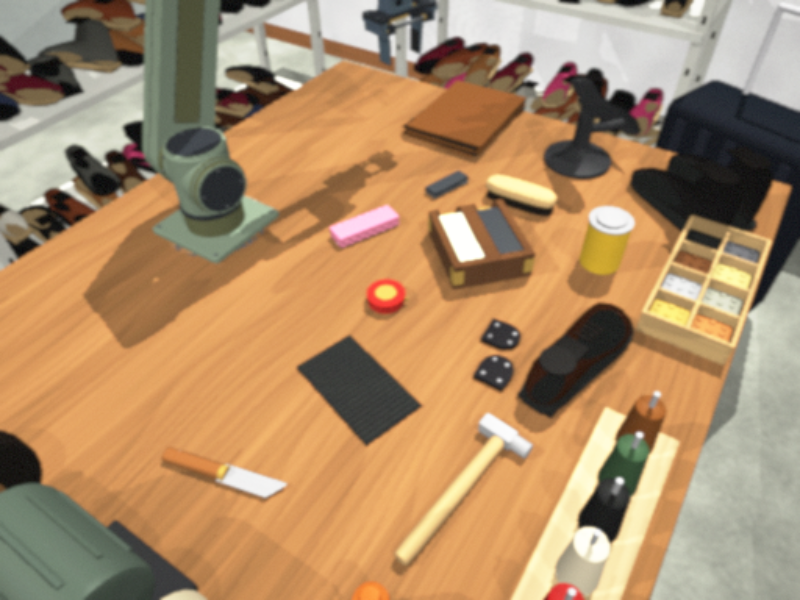

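The top view shows the board at about (292,288) px, the mat at (480,297) and the tin at (393,328), all in the 800 px picture.

- **Fine stone:** the only cream block is at (305,300), in the board.
- **Coarse stone:** there are three candidates, grey at (277,277) in the board, small grey at (214,370) on the bench, and pink at (320,402). The one in the board fits, being grey, larger and lying in its well.

Next I measure and take an enlarged crop.

```bash
cat > m.py <<'E'
from h import *
def cream(d):
    h=cv2.cvtColor(d['color'],cv2.COLOR_RGB2HSV)
    return ((h[...,1]<60)&(h[...,2]>185)).astype(np.uint8)
def best(m,P,zmin=.03,zmax=.12,box=(0.2,0.6,0.0,0.4)):
    m=m*((P[...,2]>zmin)&(P[...,2]<zmax)&(P[...,0]>box[0])&(P[...,0]<box[1])&(P[...,1]>box[2])&(P[...,1]<box[3])).astype(np.uint8)
    c=max(cv2.findContours(m,cv2.RETR_EXTERNAL,cv2.CHAIN_APPROX_NONE)[0],key=cv2.contourArea); return c
E
python3 - <<'E'
from m import *
for n in('top','scene'):
    d=load(n);P=cloud(d)
    c=best(cream(d),P); r=cv2.minAreaRect(c); print(n,r, 'area',cv2.contourArea(c))
    m=np.zeros(d['color'].shape[:2],np.uint8);cv2.drawContours(m,[c],-1,1,-1);m=cv2.erode(m,np.ones((3,3)))
    q=P[m>0];z=np.median(q[:,2]);print('z',z,q[:,2].std())
    w=plane(d,c[:,0,:],z)[:,:2]; R=cv2.minAreaRect((w*1000).astype(np.float32));print('world',R)
    M=cv2.moments(c);print('cent',plane(d,[M['m10']/M['m00'],M['m01']/M['m00']],z))
d=load('top');P=cloud(d)
# mat
g=d['color'].max(2)<60
m=(g).astype(np.uint8);m[:, :270]=0;m[:,340:]=0;m[:150]=0;m[230:]=0
c=max(cv2.findContours(m,cv2.RETR_EXTERNAL,cv2.CHAIN_APPROX_NONE)[0],key=cv2.contourArea)
w=plane(d,c[:,0,:],.004)[:,:2];print('mat',cv2.minAreaRect((w*1000).astype(np.float32)),np.median(P[150:230,290:320][...,2]))
# board top
mb=((P[...,2]>.045)&(P[...,2]<.075)&(P[...,0]>.25)&(P[...,0]<.6)&(P[...,1]>.02)&(P[...,1]<.4)).astype(np.uint8)
c=max(cv2.findContours(mb,cv2.RETR_EXTERNAL,cv2.CHAIN_APPROX_NONE)[0],key=cv2.contourArea)
z=.06;w=plane(d,c[:,0,:],z)[:,:2];print('board',cv2.minAreaRect((w*1000).astype(np.float32)))
for nm,uv in dict(tin=(252,210),heel1=(241,146),heel2=(263,139),brush=(126,187)).items(): print(nm,P[uv[1],uv[0]])
a=cv2.resize(d['color'][140:225,145:235,::-1],(540,510),interpolation=cv2.INTER_CUBIC)
cv2.imwrite('pics/crop.png',a)
E
```

```text
top ((194.5024871826172, 191.61105346679688), (14.829867362976074, 43.79837417602539), 43.72697067260742) area 603.0
z 0.05749105567560016 0.06270463315432731
world ((527.9937133789062, 191.44833374023438), (51.83942794799805, 149.9394073486328), 47.12765884399414)
cent [[0.52733488 0.19189966 0.05749106]]
scene ((294.8000183105469, 151.1000213623047), (35.77708435058594, 15.652474403381348), 63.43495178222656) area 461.5
z 0.06031231580467981 0.057351201425672606
world ((526.9323120117188, 192.8310546875), (53.47023391723633, 155.471435546875), 46.98647689819336)
cent [[0.53020559 0.18980281 0.06031232]]Traceback (most recent call last):
  File "<stdin>", line 13, in <module>
ValueError: max() iterable argument is empty
```

Run:
```python
from m import *
for n in ('top','scene'):
    d=load(n);P=cloud(d)
    h=cv2.cvtColor(d['color'],cv2.COLOR_RGB2HSV)
    m=((h[...,2]<95)&(P[...,0]>.4)&(P[...,0]<.72)&(P[...,1]>-.3)&(P[...,1]<.0)&(abs(P[...,2]-.004)<.03)).astype(np.uint8)
    m=cv2.morphologyEx(m,cv2.MORPH_OPEN,np.ones((3,3)))
    c=max(cv2.findContours(m,cv2.RETR_EXTERNAL,cv2.CHAIN_APPROX_NONE)[0],key=cv2.contourArea)
    w=plane(d,c[:,0,:],.004)[:,:2];print('mat',cv2.minAreaRect((w*1000).astype(np.float32)),np.median(P[m>0][:,2]))
    if n=='top':
        mb=((P[...,2]>.045)&(P[...,2]<.075)&(P[...,0]>.35)&(P[...,0]<.7)&(P[...,1]>.08)&(P[...,1]<.4)).astype(np.uint8)
        c=max(cv2.findContours(mb,cv2.RETR_EXTERNAL,cv2.CHAIN_APPROX_NONE)[0],key=cv2.contourArea)
        w=plane(d,c[:,0,:],.06)[:,:2];print('board',cv2.minAreaRect((w*1000).astype(np.float32)))
        for nm,uv in dict(tin=(252,210),heel1=(241,146),heel2=(263,139),brush=(126,187)).items(): print(nm,P[uv[1],uv[0]])
d=load('top');s=load('scene')
a=cv2.resize(d['color'][145:225,145:235,::-1],(450,400),interpolation=cv2.INTER_CUBIC)
b=cv2.resize(s['color'][115:195,255:345,::-1],(450,400),interpolation=cv2.INTER_CUBIC)
cv2.imwrite('pics/crop.png',cv2.resize(np.hstack([a,b]),(800,356)))
```

```text
mat ((544.5949096679688, -202.77256774902344), (112.37139129638672, 201.8108367919922), 72.8588638305664) 0.003333380122028912
board ((551.93408203125, 219.7731475830078), (170.73147583007812, 189.51058959960938), 46.608375549316406)
tin [ 0.46763549 -0.00609991  0.02463016]
heel1 [7.07127324e-01 3.29588017e-02 2.29278354e-04]
heel2 [ 0.73009972 -0.04741217  0.01097658]
brush [0.54730243 0.43188454 0.04472554]
mat ((544.6792602539062, -202.37159729003906), (115.40025329589844, 204.70870971679688), 72.59516906738281) 0.005428925659042358
```

```bash
sleep 1
```

```text
(no output)
```

View pics/crop.png

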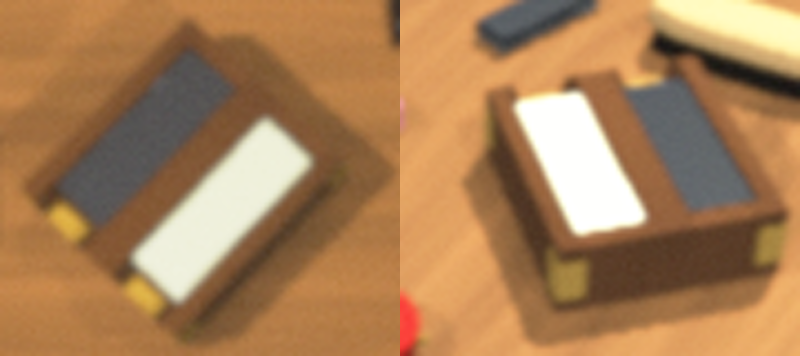

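The crop confirms it: the cream stone (220,210) and the big grey stone (145,135) are in the wells. The brass notches are at (145,295) and (70,222), the lower-left end, so board +x points up-right at about -43° in the world. Moving there with the gripper shut.

```bash
python3 -m inch '[[[-1,0,0],0.165],[[-2,0,0],0.165],[[-3.5,0,0],0.165],[[-5,0,0],0],[[-5,0,0],0],[[-5,0,0],0],[[-5,0,0],0],[[-5,0,0],0],[[-5,0,0],0],[[-4,0,0],0],[[-2,0,0],0],[[0,0,0],0]]' -1 20
python3 - <<'E'
from m import *
s=arm.read_state();print(s['ee_pos'],s['tool_rot'],s['joint_positions'],s['ft_force'])
d=grab('wrist');cv2.imwrite('pics/w1.png',d['color'][:,:,::-1]);P=cloud(d);print(-Rt(d)[0].T@Rt(d)[1])
c=best(cream(d),P);m=np.zeros(d['color'].shape[:2],np.uint8);cv2.drawContours(m,[c],-1,1,-1);m=cv2.erode(m,np.ones((5,5)))
z=np.median(P[m>0][:,2]);w=plane(d,c[:,0,:],z)[:,:2];print(z,cv2.minAreaRect((w*1000).astype(np.float32)))
E
```

```text
clock: 1.6
ee_pos: [0.4657, 0.2808, 0.2276]
tool_rot: [0.367, 0.93, -0.0, -0.0]
ft_force: [0.1, -0.1, 0.1]
opening: 0.0003
gripper_force: 0.0
[0.46569863 0.28077886 0.22760175] [ 3.67020903e-01  9.30212562e-01 -9.45117757e-05 -4.86837111e-04] [ 5.21033938e-01  2.71153739e-01  1.63546664e+00  6.80675240e-04
  1.23572770e+00 -2.98377580e-01] [ 0.10860033 -0.11549574  0.12694954]
[0.41359427 0.32942995 0.3843273 ]
0.05874296066994036 ((485.40386962890625, 231.9633026123047), (48.19120788574219, 45.97986602783203), 42.47563171386719)
```

View pics/w1.png

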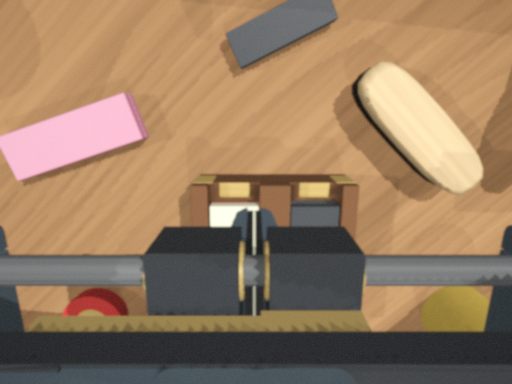

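The wrist view shows the cream stone's notch end at (235,215) and the brass notches at (235,190) and (315,190). The fingers hide the rest. Moving over the press point.

```bash
python3 -m inch '[[[-2,-1,0],0],[[-2,-1,2],0],[[-1.1,-0.3,3],0],[[0,0,3],0],[[0,0,2],0],[[0,0,1],0],[[0,0,0],0]]'
python3 - <<'E'
from m import *
s=arm.read_state();print(s['ee_pos'],s['ft_force'])
d=grab('wrist');cv2.imwrite('pics/w2.png',d['color'][:,:,::-1]);P=cloud(d)
m=cream(d)*((abs(P[...,2]-.0585)<.006)).astype(np.uint8)
c=max(cv2.findContours(m,cv2.RETR_EXTERNAL,cv2.CHAIN_APPROX_NONE)[0],key=cv2.contourArea)
w=plane(d,c[:,0,:],.059)[:,:2]
ux=np.array([-.7308,.6826]);uy=np.array([.6826,.7308]);q=(w-s['ee_pos'][:2])
print('tool x range',(q@ux).min(),(q@ux).max(),'tool y',(q@uy).min(),(q@uy).max(),cv2.boundingRect(c))
d=grab('scene');cv2.imwrite('pics/s2.png',cv2.resize(d['color'][60:220,220:380,::-1],(512,512)))
E
```

```text
clock: 2.52
ee_pos: [0.4864, 0.2303, 0.1177]
tool_rot: [0.366, 0.931, -0.0, -0.0]
ft_force: [-0.2, 0.2, -0.0]
opening: 0.0006
gripper_force: 0.0
[0.48643612 0.23030924 0.11773612] [-0.24399291  0.22532819 -0.01865956]
tool x range -0.02387778821797078 0.022615972952496486 tool y -0.02282147240174035 0.02644632923906274 (220, 181, 74, 66)
```

View pics/w2.png

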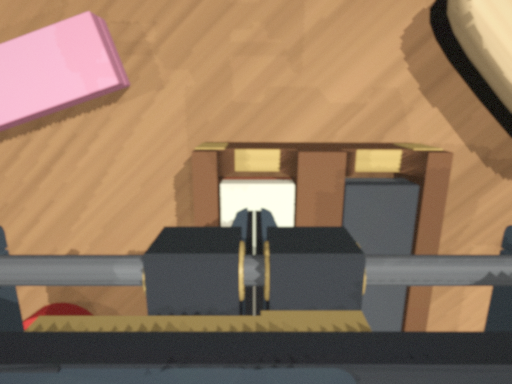

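The wrist view shows the cream stone's notch end at (220–295,181) px. That puts its end 22.6 mm from the TCP and its centreline 1.8 mm to the side. Small correction, then press.

```bash
python3 -m inch '[[[0.2,0.2,1.5],0],[[0,0,1.5],0],[[0,0,0.8],0],[[0,0,0.3],0],[[0,0,0.3],0],[[0,0,0.3],0],[[0,0,0.3],0],[[0,0,0.3],0],[[0,0,0.3],0],[[0,0,0.2],0],[[0,0,0],0]]'
```

```text
clock: 4.0
ee_pos: [0.4872, 0.2324, 0.0613]
tool_rot: [0.366, 0.931, 0.0, 0.0]
ft_force: [-2.6, -0.9, 9.4]
opening: 0.0003
gripper_force: 4.6
```

```bash
python3 -m inch '[[[0,0,0.1],0],[[0,0,0],0]]'; python3 -m inch '[[[0,0,-1],0],[[0,0,-2],0],[[0,0,-4],0],[[2,0,-5],0],[[5,0,-3],0],[[6,0,0],0],[[5,0,0],0],[[2,0,0],0],[[0,0,0],0]]'
cat > t.py <<'E'
from m import *
s=arm.read_state();print(s['ee_pos'],s['tool_rot'])
uu=np.array([.7308,-.6826]);vv=np.array([.6826,.7308])
for n in('top','scene'):
    d=grab(n);P=cloud(d);c=best(cream(d),P)
    m=np.zeros(d['color'].shape[:2],np.uint8);cv2.drawContours(m,[c],-1,1,-1)
    q=P[cv2.erode(m,np.ones((3,3)))>0]
    q=q[(q[:,2]>.03)&(q[:,2]<.1)]
    A=np.c_[q[:,:2]-[.528,.1915],np.ones(len(q))]@np.c_[np.r_[uu,0],np.r_[vv,0],np.r_[0,0,1]]
    co=np.linalg.lstsq(A,q[:,2],rcond=None)[0]
    e=P[m>0]-[.528,.1915,0]
    print(n,'slope u,v,z0',co,'u',np.percentile(e[:,:2]@uu,[1,99]),'v',np.percentile(e[:,:2]@vv,[1,99]))
a=cv2.resize(load('top')['color'][145:225,145:235,::-1],(400,356),interpolation=cv2.INTER_CUBIC)
b=cv2.resize(load('scene')['color'][115:195,255:345,::-1],(400,356),interpolation=cv2.INTER_CUBIC)
cv2.imwrite('pics/tip.png',np.hstack([a,b]))
E
python3 t.py
```

```text
clock: 4.25
ee_pos: [0.4873, 0.2324, 0.0611]
tool_rot: [0.366, 0.931, 0.0, 0.0]
ft_force: [-4.5, -1.3, 14.6]
opening: 0.0006
gripper_force: 7.3
clock: 5.38
ee_pos: [0.3398, 0.3694, 0.2091]
tool_rot: [0.365, 0.931, 0.0, 0.0]
ft_force: [0.0, -0.5, -0.4]
opening: 0.0004
gripper_force: 0.0
[0.33981379 0.36936447 0.20906125] [3.64885689e-01 9.31052318e-01 8.91552578e-05 8.15006500e-05]
top slope u,v,z0 [ 0.34481695 -0.00584769  0.05963655] u [-0.07489949  0.06247047] v [-0.02507067  0.02808153]
scene slope u,v,z0 [0.32580419 0.00096293 0.06263375] u [-0.07524836  0.0657234 ] v [-0.02685922  0.02731878]
```

View pics/tip.png

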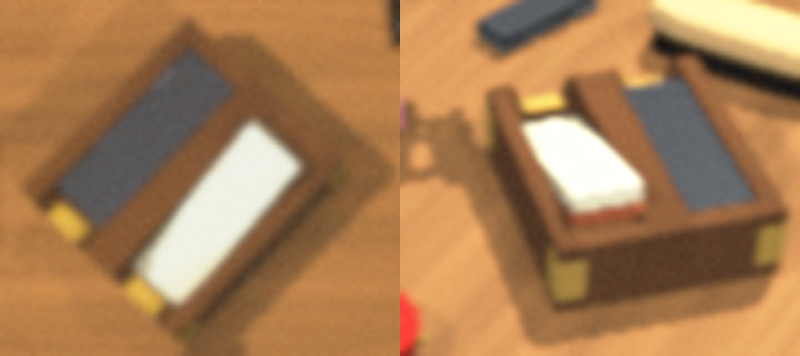

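The picture shows the raised end with its rust-red underside at (610,213), and the stone tilted about 0.33 rad by itself with nothing touching it. The coarse stone is level. Going over the raised end with the fingers part open.

```bash
python3 -m inch '[[[-3,0,0],0],[[-5,0,0],0],[[-6,0,0],0],[[-6,0,0],0],[[-5,0,1],0],[[-3.5,0,2],0],[[-1.5,0,2],0],[[-0.5,0,2],0],[[0,0,1.5],0],[[0,0,0],0],[[0,0,0],0]]' 0.65
python3 - <<'E'
from m import *
s=arm.read_state();e=s['ee_pos'];print(s['tool_rot'])
d=np.array([.5626,.1612])-e[:2];a=2*np.arctan2(s['tool_rot'][1],s['tool_rot'][0])
print(e,'dx,dy cm',100*d@[np.cos(a),np.sin(a)],100*d@[np.sin(a),-np.cos(a)],np.degrees(a))
d=grab('wrist');P=cloud(d)
m=cream(d)*((P[...,2]>.03)&(P[...,2]<.1)).astype(np.uint8)
c=max(cv2.findContours(m,cv2.RETR_EXTERNAL,cv2.CHAIN_APPROX_NONE)[0],key=cv2.contourArea);mm=np.zeros_like(m);cv2.drawContours(mm,[c],-1,1,-1)
q=P[mm>0]-e;ux=np.array([np.cos(a),np.sin(a)]);uy=np.array([np.sin(a),-np.cos(a)])
X=q[:,:2]@ux;Y=q[:,:2]@uy
for x in np.arange(np.ceil(X.min()*100)/100,X.max(),.015):
    k=abs(X-x)<.002
    if k.sum()>5: print(round(x,3),'y',np.percentile(Y[k],[1,99]).round(4),'z',np.median(q[k,2]+e[2]).round(4))
cv2.imwrite('pics/w3.png',d['color'][:,:,::-1])
E
```

```text
clock: 6.85
ee_pos: [0.5643, 0.1609, 0.1247]
tool_rot: [0.366, 0.931, 0.0, 0.0]
ft_force: [0.5, 0.1, -0.2]
opening: 0.0754
gripper_force: 0.0
[3.66169704e-01 9.30547866e-01 4.20777725e-04 4.89866316e-04]
[0.56427142 0.16093612 0.12465769] dx,dy cm 0.14030440681057235 -0.09459187407185618 137.04081848658672
-0.01 y [-0.0244  0.0139] z 0.0812
0.005 y [-0.0244  0.024 ] z 0.0761
0.02 y [-0.0245  0.0235] z 0.0711
0.035 y [-0.0246  0.0237] z 0.0659
0.05 y [-0.0241  0.0238] z 0.0609
0.065 y [-0.0242  0.0233] z 0.0557
0.08 y [-0.0243  0.0219] z 0.0507
0.095 y [-0.0243  0.0189] z 0.0456
0.11 y [-0.0238  0.017 ] z 0.0406
0.125 y [-0.0224  0.0108] z 0.0355
```

View pics/w3.png

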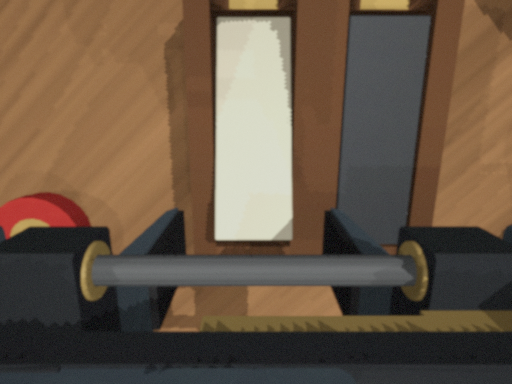

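The stone sits centred between the fingers at (253,130), with its raised end at row 240. The TCP is about 14 mm from that end, so I shift 6 mm inward, descend with the fingertips just above the rim, and grip.

```bash
python3 -m inch '[[[0.4,0,1],0],[[0.2,0,1.5],0],[[0,0,1.2],0],[[0,0,0.7],0],[[0,0,0.4],0],[[0,0,0],0]]' ; python3 -m inch '[[[0,0,0],0],[[0,0,0],0],[[0,0,0],0],[[0,0,0],0],[[0,0,0],0],[[0,0,0],0]]' -1 50
```

```text
clock: 7.65
ee_pos: [0.5595, 0.1649, 0.0757]
tool_rot: [0.366, 0.931, -0.0, -0.0]
ft_force: [-0.5, 1.1, -0.4]
opening: 0.0752
gripper_force: 0.0
clock: 8.4
ee_pos: [0.5597, 0.1649, 0.0762]
tool_rot: [0.366, 0.931, 0.0, 0.0]
ft_force: [0.2, -0.5, 1.8]
opening: 0.05
gripper_force: 50.0
```

Gripped at 50 mm. Lifting slowly.

```bash
python3 -m inch '[[[0,0,-0.5],0],[[0,0,-0.8],0],[[0,0,-1],0],[[0,0,-1.2],0],[[0,0,-1.5],0],[[0,0,-1.5],0],[[0,0,-1.5],0],[[0,0,-1.5],0],[[0,0,-1],0],[[0,0,-0.5],0],[[0,0,0],0]]'
python3 - <<'E'
from m import *
s=arm.read_state();e=s['ee_pos'];a=2*np.arctan2(s['tool_rot'][1],s['tool_rot'][0]);print(s['gripper_force'],s['ft_force'])
d=grab('wrist');P=cloud(d)
h=cv2.cvtColor(d['color'],cv2.COLOR_RGB2HSV)
m=cream(d)*((P[...,2]>.05)&(P[...,2]<.25)).astype(np.uint8)
c=max(cv2.findContours(m,cv2.RETR_EXTERNAL,cv2.CHAIN_APPROX_NONE)[0],key=cv2.contourArea);mm=np.zeros_like(m);cv2.drawContours(mm,[c],-1,1,-1)
q=P[mm>0]-e;X=q[:,:2]@[np.cos(a),np.sin(a)]
p=np.polyfit(X,q[:,2],1);print('slope,z at tcp',p,'range',np.percentile(X,[1,99]))
for n in('scene','top'): d=grab(n);cv2.imwrite('pics/l_%s.png'%n,d['color'][:,:,::-1])
a=cv2.imread('pics/l_scene.png');cv2.imwrite('pics/lift.png',cv2.resize(a[60:220,180:400],(770,560)))
E
```

```text
clock: 9.78
ee_pos: [0.5595, 0.1649, 0.186]
tool_rot: [0.366, 0.931, 0.0, 0.0]
ft_force: [0.4, -0.5, -4.3]
opening: 0.0496
gripper_force: 50.0
49.99756872653961 [ 0.35308578 -0.48398091 -4.29321544]
slope,z at tcp [-3.35540133e-01 -9.59029710e-05] range [0.00155897 0.12151414]
```

View pics/lift.png

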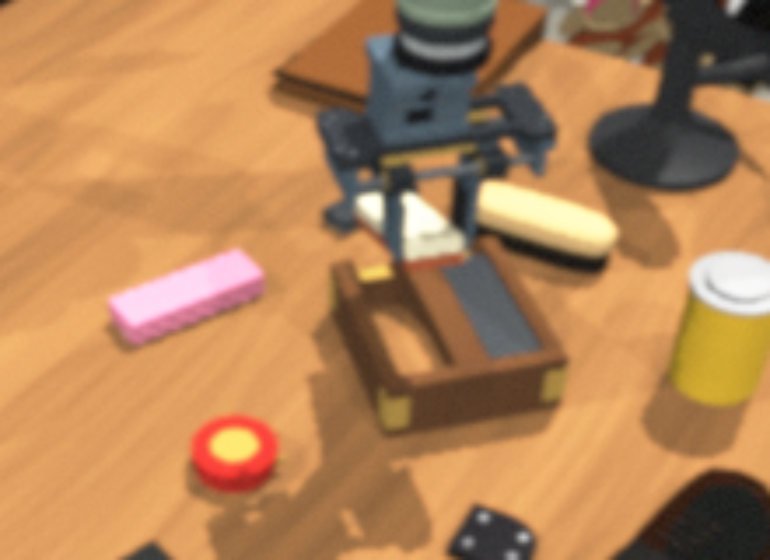

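The stone is out and held rigidly at (410,225), tilted about 0.324 rad, with its low end 65 mm below the TCP. The coarse stone is still in its well. Turning and carrying to the mat at height.

```bash
python3 -m inch '[[[0,0,0],-0.1],[[0,0,0],-0.13],[[0,0,0],-0.12],[[0,0,0],-0.1],[[-0.5,-2,0],0],[[-1.5,-4,0],0],[[-2,-5,0],0],[[-2,-5.5,0],0],[[-2,-5.5,0],0],[[-2,-5,0],0],[[-2,-4,0],0],[[-1,-2.5,0],0]]'
python3 -m inch '[[[-0.6,-1.5,0],0],[[0,-0.5,0],0],[[0,0,0],0]]'
cat > p.py <<'E'
from m import *
s=arm.read_state();e=s['ee_pos'];a=2*np.arctan2(s['tool_rot'][1],s['tool_rot'][0]);print(e,np.degrees(a)%360,s['gripper_force'],s['ft_force'])
d=np.array([.5836,-.2147])-e[:2];print('dx,dy cm',100*d@[np.cos(a),np.sin(a)],100*d@[np.sin(a),-np.cos(a)])
E
python3 p.py
```

```text
clock: 11.42
ee_pos: [0.584, -0.1971, 0.1855]
tool_rot: [0.151, 0.988, -0.0, -0.0]
ft_force: [0.8, -0.0, -3.6]
opening: 0.0496
gripper_force: 50.0
clock: 11.8
ee_pos: [0.5842, -0.2139, 0.1858]
tool_rot: [0.149, 0.989, 0.0, -0.0]
ft_force: [0.1, 0.2, -3.8]
opening: 0.0493
gripper_force: 50.0
[ 0.58417946 -0.21388328  0.18581527] 162.80723009559418 49.997565150260925 [ 0.08432068  0.15543017 -3.81637155]
dx,dy cm 0.03121500741930702 -0.09515077287459936
```

```bash
python3 -m inch '[[[0,0,1.5],0],[[0,0,2],0],[[0,0,2],0],[[0,0,2],0],[[0,0,1.5],0],[[0,0,1],0],[[0,0,0.7],0],[[0,0,0],0]]'
python3 -m inch '[[[0,0,0.3],0],[[0,0,0.3],0],[[0,0,0.2],0],[[0,0,0],0]]'
python3 - <<'E'
from m import *
s=arm.read_state();e=s['ee_pos'];a=2*np.arctan2(s['tool_rot'][1],s['tool_rot'][0])
d=grab('wrist');P=cloud(d)
m=cream(d)*((P[...,2]>.01)&(P[...,2]<.25)).astype(np.uint8)
c=max(cv2.findContours(m,cv2.RETR_EXTERNAL,cv2.CHAIN_APPROX_NONE)[0],key=cv2.contourArea);mm=np.zeros_like(m);cv2.drawContours(mm,[c],-1,1,-1)
q=P[mm>0]-e;X=q[:,:2]@[np.cos(a),np.sin(a)]
print('slope,z at tcp',np.polyfit(X,q[:,2],1),'range',np.percentile(X,[1,99]))
E
```

```text
clock: 12.8
ee_pos: [0.5845, -0.2143, 0.0787]
tool_rot: [0.149, 0.989, 0.0, -0.0]
ft_force: [0.3, -0.5, -4.0]
opening: 0.0498
gripper_force: 50.0
clock: 13.3
ee_pos: [0.5845, -0.2144, 0.0708]
tool_rot: [0.149, 0.989, 0.0, -0.0]
ft_force: [0.2, 1.2, -3.9]
opening: 0.0497
gripper_force: 50.0
slope,z at tcp [-3.40592256e-01 -3.83944108e-05] range [0.01722696 0.1210727 ]
```

```bash
python3 -m inch '[[[0,0,0.2],0],[[0,0,0.2],0],[[0,0,0],0]]'
python3 -m inch '[[[-0.2,0,0.3],0],[[-0.2,0,0.4],0],[[-0.2,0,0.4],0],[[-0.2,0,0.4],0],[[0,0,0],0]]' -1 20
python3 p.py
```

```text
clock: 13.72
ee_pos: [0.5858, -0.2148, 0.0681]
tool_rot: [0.149, 0.989, -0.0, 0.001]
ft_force: [2.4, -0.4, 3.8]
opening: 0.0495
gripper_force: 50.0
clock: 14.35
ee_pos: [0.5917, -0.2166, 0.051]
tool_rot: [0.149, 0.989, 0.0, -0.001]
ft_force: [1.3, -0.5, -0.9]
opening: 0.0498
gripper_force: 20.0
[ 0.59172068 -0.2166289   0.05100716] 162.824416753956 19.99971091747284 [ 1.26983526 -0.53119842 -0.94861198]
dx,dy cm 0.8328140362624963 -0.055516081803899865
```

Touched down, and the stone is pivoting in the fingers as planned. Continuing down.

```bash
python3 -m inch '[[[-0.15,0,0.4],0],[[-0.15,0,0.4],0],[[-0.1,0,0.4],0],[[-0.1,0,0.3],0],[[-0.1,0,0.2],0],[[0,0,0],0]]'
python3 - <<'E'
from m import *
s=arm.read_state();e=s['ee_pos'];a=2*np.arctan2(s['tool_rot'][1],s['tool_rot'][0])
d=grab('wrist');P=cloud(d)
m=cream(d)*((P[...,2]>.01)&(P[...,2]<.25)).astype(np.uint8)
c=max(cv2.findContours(m,cv2.RETR_EXTERNAL,cv2.CHAIN_APPROX_NONE)[0],key=cv2.contourArea);mm=np.zeros_like(m);cv2.drawContours(mm,[c],-1,1,-1)
q=P[mm>0]-e;X=q[:,:2]@[np.cos(a),np.sin(a)]
print(e,'slope,z at tcp',np.polyfit(X,q[:,2],1),'range',np.percentile(X,[1,99]))
E
```

```text
clock: 15.1
ee_pos: [0.5977, -0.2184, 0.0345]
tool_rot: [0.149, 0.989, 0.0, -0.0]
ft_force: [-1.4, 0.7, -1.9]
opening: 0.0496
gripper_force: 20.0
[ 0.59774732 -0.21836463  0.03451508] slope,z at tcp [-3.79963716e-02 -2.00494793e-05] range [0.01855734 0.11507096]
```

Almost flat, with 0.04 rad left. The last few mm, then release.

```bash
python3 -m inch '[[[0,0,0.2],0],[[0,0,0.2],0],[[0,0,0.15],0],[[0,0,0],0]]'; python3 -m inch '[[[0,0,0],0],[[0,0,0],0],[[0,0,0],0],[[0,0,0],0]]' 0.6;  python3 -m inch '[[[0,0,-1],0],[[0,0,-2],0],[[0,0,-3],0],[[0,0,-4],0],[[0,0,-4],0],[[0,5,-2],0],[[0,6,0],0],[[0,6,0],0],[[0,6,0],0],[[0,4,0],0],[[0,2,0],0],[[0,0,0],0]]'
python3 - <<'E'
from m import *
mc=np.array([.5446,-.2025]);
for n in('top','scene'):
    d=grab(n);P=cloud(d)
    c=best(cream(d),P,.01,.06,(.4,.72,-.35,-.05));w=plane(d,c[:,0,:],.029)[:,:2];r=cv2.minAreaRect((w*1000).astype(np.float32))
    m=np.zeros(d['color'].shape[:2],np.uint8);cv2.drawContours(m,[c],-1,1,-1);q=P[cv2.erode(m,np.ones((3,3)))>0]
    print(n,r,q[:,2].mean(),np.linalg.lstsq(np.c_[q[:,:2]-mc,np.ones(len(q))],q[:,2],rcond=None)[0])
cv2.imwrite('pics/end.png',cv2.resize(load('scene')['color'][60:330,150:420,::-1],(560,560)))
E
```

```text
clock: 15.65
ee_pos: [0.599, -0.2189, 0.0297]
tool_rot: [0.149, 0.989, -0.0, 0.001]
ft_force: [1.5, -0.3, -1.0]
opening: 0.05
gripper_force: 20.0
clock: 16.15
ee_pos: [0.5979, -0.2185, 0.0294]
tool_rot: [0.149, 0.989, 0.0, -0.0]
ft_force: [0.6, -0.0, -0.3]
opening: 0.0733
gripper_force: 0.0
clock: 17.65
ee_pos: [0.6837, 0.0589, 0.1896]
tool_rot: [0.149, 0.989, -0.0, 0.0]
ft_force: [-0.6, -1.3, -1.1]
opening: 0.0733
gripper_force: 0.0
top ((546.494873046875, -205.5330810546875), (49.51348876953125, 146.7959442138672), 72.95613098144531) 0.031662202885946976 [0.15410804 2.26547561 0.03418206]
scene ((547.8349609375, -205.95144653320312), (52.30952453613281, 156.98081970214844), 72.76219940185547) 0.03826757377996551 [-0.26241404 -1.77467791  0.02416293]
```

View pics/end.png

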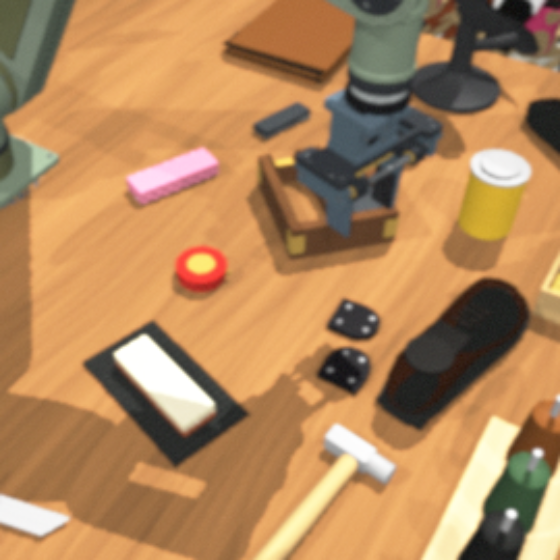

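The cream stone lies flat at (163,383), centred to about 4 mm and aligned with the mat. The tin and heel pieces are in place, and the gripper is clear.

```bash
python3 -c "
from workcell import arm
print(arm.finish_job())"
```

```text
the job is handed in; nothing more can be done
None
```

The cream fine whetstone lies flat, cream face up, along the mat and about 4 mm from its middle; I handed the job in at about 18 s, and no verdict came back.

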